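Press a descaler cartridge into the dosing head with sprung tongs

TASK

Take the sprung tongs off their stand and use them to lift the caustic descaler cartridge out of the deep tin by its stem; the gripper's fingers must never touch the cartridge. Push it down into the well of the dosing head until you feel it sit firmly on its spring seat, about ten newtons, never forcing it past twenty, then let it go there. Hang the tongs back astride the upright tongue of their stand and let go, leaving the other things where they are.

Things in the scene. Friction and masses are not known exactly. Their poses are not given: they have to be found in the camera images.
- tongs_grip (a point): Steel sprung tongs hanging tips down astride the stand's tongue, 70 g. Point midway between their two grey thumb pads (18 mm along x, 30 mm tall, 42 mm over the outsides at rest): squeeze here from above. z up, y = line along which the arms close. The bend on top ends 44 mm above this point (underside, resting on the tongue, 36 mm above); 16 mm along x, 26 mm along y.
- tongs_tips (a point): Midway between the tong tips (each 12 mm along x, 3 mm thick), 75 mm below the thumb-pad point. Gap inside: 44 mm at rest; about 34 mm with 38.5 mm over the thumb pads (held open, can be carried); 16 mm with about 31 to 32 mm. The spring takes 3 N (start) to 7 N at the pads; a third of any further squeeze reaches the tips. When closed, their ends are 76 mm below the thumb-pad point.
- stand: Fixed steel tong stand; origin at the centre of its underside, z up. Base 55 x 75 x 5 mm; from its centre rises a flat tongue, 12 mm along x, 8 mm along y, top 122 mm above the origin. The tongs hang on its top with their y along the stand's y, thumb-pad point 86 mm above the origin.
- cartridge_mid (a point): White descaler cartridge standing loose in the tin, stem up, 46.5 mm tall, 20 to 45 g; point on its axis 23.5 mm above its foot, z along the axis. Body 26 mm diameter, 32 mm tall, foot tapered to 19 mm over the lowest 4 mm. Fingers must not touch it; the tongs may press on it with 60 N at most.
- cartridge_stem (a point): Middle of the cartridge's plain round stem, 16 mm in diameter, 14.5 mm tall, standing on the body's flat top (7 mm below this point, 15 mm above the cartridge's middle). To be gripped by the tong tips; their ends may push down on the body's flat top.
- tin: Fixed open aluminium tin, 96 mm outside diameter, wall 3 mm, 65 mm tall, inner floor 4 mm up; origin at the centre of its underside. The cartridge stands on its floor.
- doser_mouth (a point): Fixed grey dosing head, a pot 60 mm in diameter, 45 mm tall, on a 76 mm foot. Point: centre of the mouth of its round well (29 mm diameter) at the top face, z up. Two leaf springs 2 to 10 mm down drag on the cartridge (a few N) and keep it where it is left.
- doser: The same dosing head, origin at the centre of its underside. In the well, 13 to 28 mm below the mouth (differs each time, not measured) is a sprung seat: gives 6 N per mm over 5 mm, then hard. The cartridge is home once pressed on it with 8 to 20 N for 0.2 s (aim at 10 to 14 N). More than 20 N on the dosing head breaks it.
- bottle: Closed turquoise bottle, 66 mm diameter, 190 mm tall, standing; origin at the centre of its underside. Leave alone.
- scoop: Black plastic scoop, a cup 48 mm across and 35 mm tall with a handle 75 mm long towards its x; origin under the cup. Leave alone.
- lid: Aluminium screw lid of the tin lying flat, 100 mm diameter, 14 mm tall; origin at the centre of its underside. Leave alone.
- brush: White silicone brush lying flat, 153 mm long along its x, 22 mm wide, 16 mm tall; origin under the head. Leave alone.
Not all that is in view belongs to the job. Of the things that look like the part that bears tongs_grip, the largest one is meant.

How it is judged:
By the outcome, as a careful person would: the job done as asked, in the order asked, and still so for the second after the job is handed in, with the robot touching nothing.
It also fails if it takes over 58 s, if anything falls off the work surface, if the arm or the gripper's body presses on something with over 40 N, if the wrist force passes 120 N, or if a joint passes its speed limit or range.

ROBOT

A 7-joint arm with a two-finger parallel gripper is mounted at the origin on the work surface. World frame = base frame: x ahead of the robot, y to its left, z up, the work surface at z = 0. Lengths are in m, angles in rad, forces in N, time in s.
With the tool pointing down it reaches from about 0.425 to 0.925 m from the base axis. Payload 6.8 kg.
Tool frame: the origin (TCP) lies on the centre line of the jaws, within the pads' length; the fingertips stand bot.tip_reach ahead of it and the grasp point (between the pads) lies 3 mm ahead of it (bot.tip_reach is the distance from the TCP to the fingertips, in m); z points along the fingers, y is the line along which they close (so a half turn about z gives the same grasp; the last joint's range is limited). The gripper opens to 85 mm and grips with 20 to 120 N. Pads are 22 mm wide; open, the fingers measure 114 mm over their backs; the gripper's body (76 mm by 85 mm) begins 54 mm behind the grasp point. The pads swing forward as they close: fully open they stand 13 mm farther back than shut.
Start: joints at [-1.372, 0.477, 0.022, 1.555, -0.011, 1.109, -0.083], TCP at [0.204, 0.643, 0.219] pointing down, gripper open.
Joint ranges: [-2.96, 2.96], [-0.34, 2.1], [-1.41, 1.46], [0.24, 2.44], [-1.37, 4.51], [0.17, 1.92], [-2.96, 2.96]. Speed limits (rad/s): [2.39, 2.39, 3.14, 3.14, 3.14, 3.14, 3.14].

INTERFACE

Orientations are given as a unit quaternion [w, x, y, z].
In Python, from station import bot gives the robot as it stands.
- The arm moves only by the tool jog_arm, never from a script. Its argument "deltas" is a list of rows, each a list of 7 numbers: the shift along the world's x, y, z in m, then the turn, a rotation vector about the world's x, y, z in rad, then the opening, from 0 (shut) to 1 (fully open). In form: [[x, y, z, rx, ry, rz, grip], ...]. A call has 1 to 10 rows; each row shifts and turns the commanded pose from where the row before left it; what a row does not reach is not made up. A row lasts 1/10 s, in which the tool goes at most 50 mm and 8.59 degrees, less where a joint would pass 70% of its speed; a pose out of reach is approached as far as the arm can. A call with a gripper value outside its range is refused whole. The fingers move at their own pace and stop on an object; "newtons" is the grip in N (left out, the last holds). Time passes only in rows, so rows that do not move let the fingers close. It gives the time, the measured TCP pose, the force, the opening and the grip force at its end, in the units of the state.
- bot.get_obs(): the state, without advancing time (a new reading comes with each control period).
- bot.read_camera(name): name is "side" or "top"; returns a dict with "img" (384x512x3 uint8, red, green, blue), "K" (3x3 intrinsics, pixels), "eye" and "attitude" of the camera in the world. Camera axes: x right, y down, z forward; pixel columns grow to the right and rows downward; lengths in m; the calibration is good to about 2 mm. A picture is of the moment at which its call begins. There is no depth.
- bot.hand_in(): hands the job in; it is judged then, once.
The state is a dict: "t": time; "q": joint angles; "joint_vel": joint speeds; "joint_torque": joint torques, N m; "eef_pos": TCP position; "tool_rot": TCP orientation; "contact_force": force on the tool from outside, world axes, zero at the start; "torque": the same for the moment, N m; "gripper_width": opening from 0.0 (shut) to 1.0 (fully open); "grasp_force": force on a finger pad.
Only numpy, scipy, OpenCV 4.12 (cv2) and the standard library are available. Lean on these libraries where they do the work, as an engineer would, in place of code of your own. Each camera call takes 0.05 s, during which the arm holds its last target. There are 200 camera calls.

## Working session

There is one attempt and no reset: what is moved stays moved. The work goes in short steps, Python scripts to look and compute and a tool call to move; the robot and the scene stay as the last step left them, time stands still between calls to the robot, and variables do not carry over. Pictures are saved under pics/ and viewed, at most 10 in all, crops included, and the job is handed in when it is done.

Besides the shell and the picture viewer there is one more tool, called as name(argument=value, ...) on one line, values as JSON. jog_arm: Moves the arm, as the interface text tells. Its arguments: {"type":"object","properties":{"deltas":{"type":"array"},"newtons":{"type":"number"}},"required":["deltas"]}

```bash
mkdir -p pics
cat > h.py <<'E'
import numpy as np, cv2
from scipy.spatial.transform import Rotation as R
from station import bot
def rot(a):
    a=np.array(a,float)
    return a if a.shape==(3,3) else R.from_quat(a[[1,2,3,0]]).as_matrix()
def ray(c,u,v):
    d=rot(c["attitude"])@np.linalg.inv(c["K"])@[u,v,1.]; return np.array(c["eye"]),d/np.linalg.norm(d)
def onz(c,u,v,z):
    e,d=ray(c,u,v); return e+d*(z-e[2])/d[2]
def proj(c,p):
    q=np.array(c["K"])@(rot(c["attitude"]).T@(np.array(p)-c["eye"])); return q[:2]/q[2]
def tri(c1,p1,c2,p2):
    A=np.zeros((3,3));b=np.zeros(3)
    for c,p in((c1,p1),(c2,p2)):
        e,d=ray(c,*p);M=np.eye(3)-np.outer(d,d);A+=M;b+=M@e
    return np.linalg.solve(A,b)
E
python3 - <<'E'
from h import *
import pickle
C={}
for n in("top","side"):
    c=bot.read_camera(n);C[n]=c
    cv2.imwrite(f"pics/{n}0.png",cv2.resize(c["img"][...,::-1],(800,600),interpolation=cv2.INTER_CUBIC))
    print(n,c["eye"],c["attitude"],c["K"])
pickle.dump(C,open("C0.pkl","wb"))
o=bot.get_obs();print(o,bot.tip_reach)
E
```

```text
top [0.19237816 0.02241412 1.46978335] [ 0.07186482 -0.69126943  0.71501153 -0.0757663 ] [[487.92063284   0.         257.09778736]
 [  0.         487.92063284 191.39655737]
 [  0.           0.           1.        ]]
side [ 0.17885381 -0.73669209  0.62706968] [-0.46202679  0.86703612 -0.16593701  0.08511475] [[424.93730746   0.         257.48397917]
 [  0.         424.93730746 194.21886668]
 [  0.           0.           1.        ]]
{'t': 0.1, 'q': array([-1.37206963,  0.47774623,  0.02234618,  1.55635987, -0.01150421,
        1.10931289, -0.0830768 ]), 'joint_vel': array([ 5.51009908e-04, -2.20665276e-03,  8.25955199e-04, -1.94746682e-03,
       -2.92028041e-04, -3.72333455e-05, -4.42322458e-04]), 'joint_torque': array([ 4.56052978e-03, -5.97767580e+01,  1.61370154e+00, -2.81952757e+01,
        1.28684312e-02,  5.12141050e-03, -1.04837952e-06]), 'eef_pos': array([0.2037168 , 0.64293207, 0.21840064]), 'tool_rot': array([-6.88305195e-05,  1.52793370e-01,  9.88257793e-01, -8.46277435e-04]), 'contact_force': array([-0.29380164,  0.20060075,  0.76488383]), 'torque': array([ 0.02368099, -0.0232525 , -0.00034801]), 'grasp_force': 0.0, 'gripper_width': 0.996554979136608} 0.022
```

View pics/top0.png

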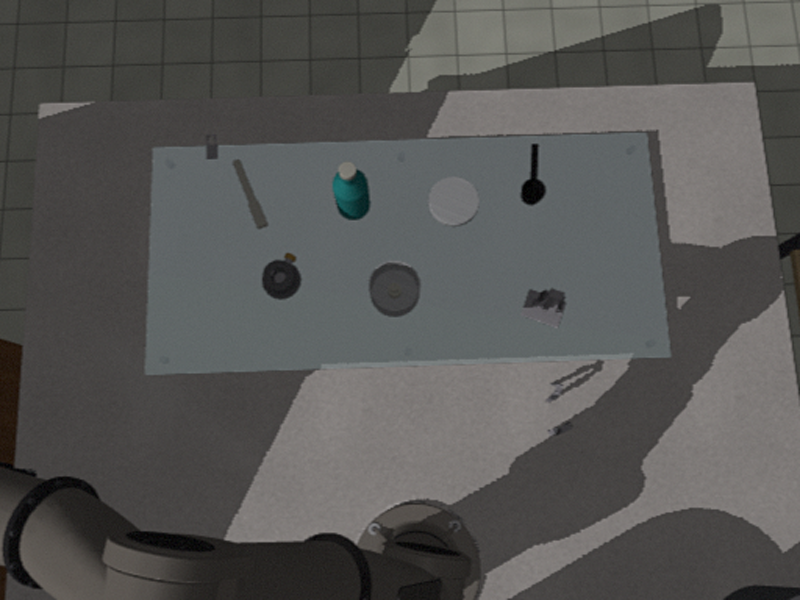

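View pics/side0.png

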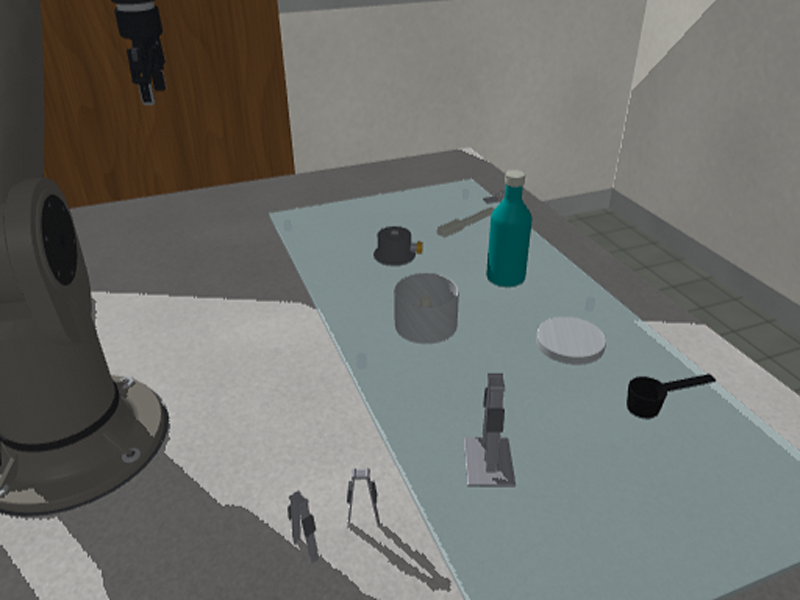

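The top view shows the stand with tongs at (545,300), the tin at (395,290) and the doser at (281,280), all in 800 px scale. In the side view they are at (490,430), (426,305) and (395,245). I'll enlarge these for reading.

Run:
```python
from h import *
import pickle
C=pickle.load(open("C0.pkl","rb"))
rows=[]
for n,L in(("top",[(349,194,5),(253,186,6),(180,178,6)]),("side",[(314,275,3.5),(273,195,5),(253,157,6)])):
    r=[]
    for cx,cy,s in L:
        w,h=264/s,300/s
        M=np.array([[s,0,-s*(cx-w/2)],[0,s,-s*(cy-h/2)]],float)
        t=cv2.warpAffine(C[n]["img"][...,::-1],M,(264,300),flags=cv2.INTER_CUBIC)
        t=cv2.convertScaleAbs(t,alpha=1.6)
        print(n,"origin",cx-w/2,cy-h/2,s); r.append(t)
    rows.append(np.hstack(r))
cv2.imwrite("pics/m0.png",np.vstack(rows))
```

```text
top origin 322.6 164.0 5
top origin 231.0 161.0 6
top origin 158.0 153.0 6
side origin 276.2857142857143 232.14285714285714 3.5
side origin 246.6 165.0 5
side origin 231.0 132.0 6
```

View pics/m0.png

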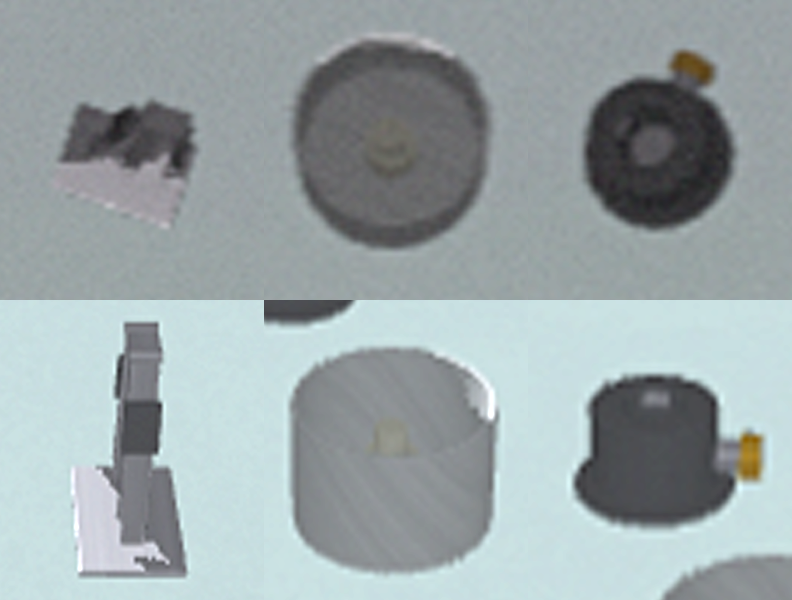

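The montage shows the stand base corners and bend, the stem inside the tin, and the doser mouth clearly. I'll compute positions and overlay wireframes on the pictures to check them.

```bash
cat > fit.py <<'E'
from h import *
import pickle
C=pickle.load(open("C0.pkl","rb"))
T,S=C["top"],C["side"]
O={"ts":(322.6,164,5,0,0),"tt":(231,161,6,264,0),"td":(158,153,6,528,0),"ss":(276.286,232.143,3.5,0,300),"st":(246.6,165,5,264,300),"sd":(231,132,6,528,300)}
def px(k,a,b):
    x,y,s,ox,oy=O[k];return x+(a-ox)/s,y+(b-oy)/s
E
python3 - <<'E'
from fit import *
np.set_printoptions(precision=4,suppress=True)
print("base top");A=[onz(T,*px("ts",*p),.005)for p in[(52,180),(170,228),(197,125),(78,103)]];print(np.array(A))
print("base side");B=[onz(S,*px("ss",*p),.005)for p in[(72,468),(168,468),(187,574),(80,573)]];print(np.array(B))
# tin: rim widths
for k,c,l,r in(("tt",T,(293,135),(490,135)),("st",S,(291,405),(497,405))):
    a,b=onz(c,*px(k,*l),.065),onz(c,*px(k,*r),.065);print("rim",a,b,(a+b)/2,np.linalg.norm(a-b))
print("tin side rim far/near",onz(S,*px("st",394,347),.065),onz(S,*px("st",394,456),.065))
print("stem top",onz(T,*px("tt",390,138),.0505),onz(S,*px("st",391,422),.0505))
print("doser top mouth",onz(T,*px("td",655,143),.045), onz(S,*px("sd",655,398),.045))
a,b=onz(S,*px("sd",591,398),.045),onz(S,*px("sd",718,398),.045);print("pot",a,b,(a+b)/2,np.linalg.norm(a-b))
print(onz(S,*px("sd",655,375),.045),onz(S,*px("sd",655,418),.045))
a,b=onz(T,*px("td",585,152),.004),onz(T,*px("td",733,152),.004);print("foot",(a+b)/2,np.linalg.norm(a-b));
print("bend top", onz(S,*px("ss",142,338),.13))
E
```

```text
base top
[[ 0.4685 -0.2222  0.005 ]
 [ 0.4363 -0.2921  0.005 ]
 [ 0.4998 -0.3136  0.005 ]
 [ 0.5161 -0.2414  0.005 ]]
base side
[[ 0.474  -0.1939  0.005 ]
 [ 0.5252 -0.2144  0.005 ]
 [ 0.4968 -0.2866  0.005 ]
 [ 0.4443 -0.2649  0.005 ]]
rim [0.5163 0.0715 0.065 ] [ 0.5131 -0.0255  0.065 ] [0.5147 0.023  0.065 ] 0.09696842814990726
rim [0.4824 0.0795 0.065 ] [0.5755 0.0419 0.065 ] [0.5289 0.0607 0.065 ] 0.10037730668724279
tin side rim far/near [0.5504 0.1107 0.065 ] [0.5116 0.02   0.065 ]
stem top [0.5165 0.0238 0.0505] [0.5305 0.0676 0.0505]
doser top mouth [0.5472 0.2417 0.045 ] [0.566  0.2978 0.045 ]
pot [0.5371 0.3096 0.045 ] [0.5944 0.2863 0.045 ] [0.5657 0.2979 0.045 ] 0.06184278269226135
[0.5746 0.3205 0.045 ] [0.5587 0.2787 0.045 ]
foot [0.5525 0.246  0.004 ] 0.07613855226688217
bend top [ 0.4879 -0.2338  0.13  ]
```

The two views disagree by an amount consistent with everything standing about 29 mm above z=0, so the blue glass plate seems to be raised. I'll fit the positions together with this height.

```bash
cat > fit2.py <<'E'
from fit import *
from scipy.optimize import least_squares
np.set_printoptions(precision=4,suppress=True)
# stand: corner correspondences in both
tc=[(52,180),(170,228),(197,125),(78,103)]; 
def standpts(x,y,th,H):
    c,s=np.cos(th),np.sin(th)
    return lambda lx,ly,lz: np.array([x+c*lx-s*ly,y+s*lx+c*ly,H+lz])
def fst(p):
    f=standpts(*p);r=[]
    # near-left etc: order left-near,right-near,right-far,left-far in top; x local ~ away from robot
    L=[(-.0275,.0375),(-.0275,-.0375),(.0275,-.0375),(.0275,.0375)]
    for i in(0,1,3): r+=list(proj(T,f(*L[i],.005))-px("ts",*tc[i]))
    for l,q in zip([(-.0275,.0375),(.0275,.0375),(.0275,-.0375),(-.0275,-.0375)],[(72,468),(168,468),(187,574),(80,573)]): r+=list(proj(S,f(*l,.005))-px("ss",*q))
    return r
def circ(c,ctr,r):
    a=np.linspace(0,2*np.pi,72,endpoint=False);return np.array([proj(c,np.array(ctr)+[r*np.cos(t),r*np.sin(t),0])for t in a])
def ftin(p):
    x,y,H=p;a=circ(T,(x,y,H+.065),.048);b=circ(S,(x,y,H+.065),.048);d=circ(S,(x,y,H),.048)
    l,r=px("tt",293,135)[0],px("tt",490,135)[0];top=px("tt",390,36)[1]
    return [a[:,0].min()-l,a[:,0].max()-r,a[:,1].min()-top,b[:,0].min()-px("st",291,0)[0],b[:,0].max()-px("st",497,0)[0],b[:,1].min()-px("st",0,347)[1],b[:,1].max()-px("st",0,456)[1],d[:,1].max()-px("st",0,573)[1]]
def fdos(p):
    x,y,H=p;b=circ(S,(x,y,H+.045),.03);d=circ(S,(x,y,H+.002),.038);a=circ(T,(x,y,H+.003),.038)
    P=lambda k,u,v:px(k,u,v)
    return [b[:,0].min()-P("sd",591,0)[0],b[:,0].max()-P("sd",718,0)[0],b[:,1].min()-P("sd",0,375)[1],d[:,1].max()-P("sd",0,526)[1],d[:,0].min()-P("sd",575,0)[0],d[:,0].max()-P("sd",735,0)[0],
     a[:,0].min()-P("td",585,0)[0],a[:,0].max()-P("td",733,0)[0],a[:,1].max()-P("td",0,228)[1]]
def run():
    out={}
    for n,f,p in(("stand",fst,[.48,-.26,-.4,.03]),("tin",ftin,[.515,.025,.03]),("doser",fdos,[.55,.245,.03])):
        s=least_squares(f,p,x_scale=.01);out[n]=s.x;print(n,s.x,"res px",np.array(s.fun).round(1))
    return out
if __name__=="__main__":
    o=run()
    st=tri(T,px("tt",390,138),S,px("st",391,422));print("stem top",st)
    print("mouth",tri(T,px("td",655,143),S,px("sd",655,398)))
E
python3 fit2.py
```

```text
stand [ 0.4719 -0.2615 -0.3884  0.0271] res px [-0.3  0.9 -0.1 -0.1  0.2 -0.5 -0.5 -0.3  0.7 -0.1  0.2  0.2 -0.1  0.2]
tin [0.5115 0.0227 0.0301] res px [-0.1  0.2 -0.8 -0.4 -0.1 -0.3  0.3  0.2]
doser [0.5446 0.2419 0.0283] res px [-0.3  0.2 -0.1  0.1 -0.1  0.2 -0.2  0.2 -0. ]
stem top [0.5103 0.0235 0.082 ]
mouth [0.5406 0.2359 0.0797]
```

Fits agree to sub-pixel with the surface height at about 28.5 mm. Grip point ≈ (0.472, -0.2615, 0.1145) and stand yaw ≈ -0.388. Moving over.

jog_arm(deltas=[[0.03, -0.033, 0.008, 0, 0, 0, 1], [0.03, -0.033, 0.008, 0, 0, 0, 1], [0.03, -0.033, 0.008, 0, 0, 0, 1], [0.03, -0.033, 0.008, 0, 0, 0, 1], [0.03, -0.033, 0.008, 0, 0, 0, 1], [0.03, -0.033, 0.008, 0, 0, 0, 1], [0.03, -0.033, 0.008, 0, 0, 0, 1], [0.03, -0.033, 0.008, 0, 0, 0, 1], [0.03, -0.033, 0.008, 0, 0, 0, 1], [0.03, -0.033, 0.008, 0, 0, 0, 1]])

```text
t: 1.1
eef_pos: [0.5046, 0.3118, 0.2994]
tool_rot: [-0.0, 0.153, 0.988, -0.0]
contact_force: [0.5, 1.0, 0.0]
gripper_width: 1.001
grasp_force: 0.0
```

jog_arm(deltas=[[0, -0.048, 0, 0, 0, 0, 1], [0, -0.048, 0, 0, 0, 0, 1], [0, -0.048, 0, 0, 0, 0, 1], [0, -0.048, 0, 0, 0, 0, 1], [0, -0.048, 0, 0, 0, 0, 1], [0, -0.048, 0, 0, 0, 0, 1], [0, -0.048, 0, 0, 0, 0, 1], [0, -0.048, 0, 0, 0, 0, 1], [0, -0.048, 0, 0, 0, 0, 1], [0, -0.048, 0, 0, 0, 0, 1]])

```text
t: 2.1
eef_pos: [0.5033, -0.1683, 0.2993]
tool_rot: [-0.0, 0.153, 0.988, 0.0]
contact_force: [1.3, -0.4, -0.3]
gripper_width: 1.001
grasp_force: 0.0
```

jog_arm(deltas=[[-0.0105, -0.031, -0.02, 0, 0, -0.027, 1], [-0.0105, -0.031, -0.02, 0, 0, -0.027, 1], [-0.0103, -0.0312, -0.02, 0, 0, -0.026, 1], [0, 0, -0.0393, 0, 0, 0, 1], [0, 0, 0, 0, 0, 0, 1]])

```text
t: 2.6
eef_pos: [0.4689, -0.2589, 0.1958]
tool_rot: [-0.004, 0.193, 0.981, 0.0]
contact_force: [-0.8, 0.2, 0.1]
gripper_width: 0.997
grasp_force: 0.0
```

Run:
```python
from h import *
import pickle
C={}
ims=[]
x,y,th,H=.472,-.2615,-.388,.0285
c_,s_=np.cos(th),np.sin(th)
for n,cx,cy,s in(("side",314,262,5.2),("top",349,194,5.2)):
    c=bot.read_camera(n);C[n]=c
    w,h=400/s,600/s
    M=np.array([[s,0,-s*(cx-w/2)],[0,s,-s*(cy-h/2)]],float)
    t=cv2.convertScaleAbs(cv2.warpAffine(c["img"][...,::-1],M,(400,600),flags=cv2.INTER_CUBIC),alpha=1.5)
    for sx,sy,z in((.008,.013,.13),(.0275,.0375,.005),(.006,.004,.122)):
        P=np.array([M@[*proj(c,[x+c_*a*sx-s_*b*sy,y+s_*a*sx+c_*b*sy,H+z]),1] for a,b in((1,1),(1,-1),(-1,-1),(-1,1))])
        cv2.polylines(t,[np.int32(P.round())],True,(0,0,255) if z>.12 else (0,255,0),1)
    ims.append(t)
cv2.imwrite("pics/s1.png",np.hstack(ims)); print(bot.get_obs()["eef_pos"],bot.get_obs()["tool_rot"])
```

```text
[ 0.47242337 -0.25901085  0.20001332] [-9.43922762e-04  1.91856367e-01  9.81422548e-01  1.61278925e-04]
```

View pics/s1.png

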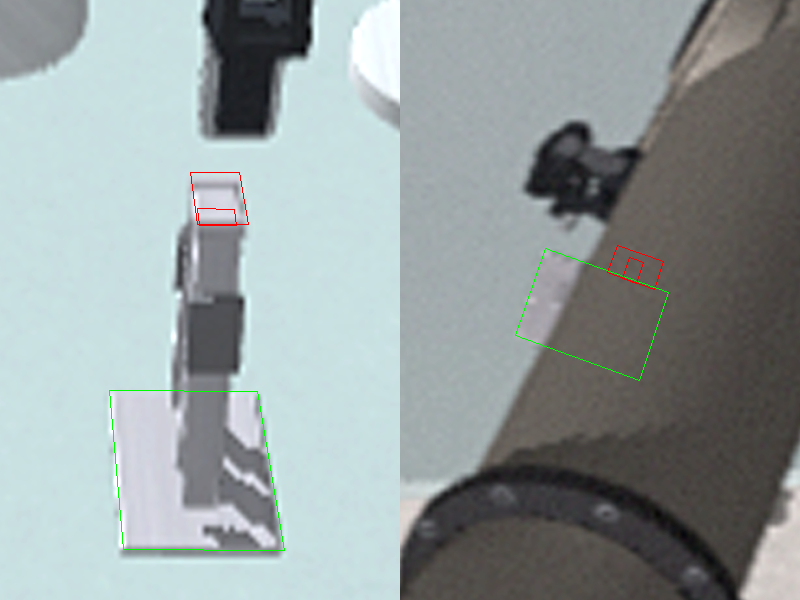

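Run:
```python
from h import *
c=bot.read_camera("side");o=bot.get_obs();print(o["eef_pos"])
R_=rot(o["tool_rot"]);p=o["eef_pos"]
M=lambda q:(q-np.array([314-400/10.4,262-600/10.4]))*5.2
for s in(1,-1):
  for x in(-.011,.011):
    print(s,x,M(proj(c,p+R_@[x,s*.057,.022-.013])),M(proj(c,p+R_@[x,s*.0425,.022-.013])),M(proj(c,p+R_@[x,s*.057,.022])))
print("bend ctr",M(proj(c,[.472,-.2615,.1585])))
```

```text
[ 0.47342621 -0.25920149  0.2010625 ]
1 -0.011 [240.66593056   6.72742037] [245.68135175  32.02744714] [237.69131028  37.70645361]
1 0.011 [175.5694717    6.67501795] [179.5197151   31.96498021] [173.22191012  37.64356751]
-1 -0.011 [285.07751729 230.75931903] [278.72814944 198.73026901] [281.18882517 263.70810305]
-1 0.011 [210.54729433 230.6075016 ] [205.54686053 198.59408637] [207.47943023 263.54459649]
bend ctr [218.31007756 197.71874009]
```

Run:
```python
from h import *
import pickle
C=pickle.load(open("C0.pkl","rb"))
q=[-6.88305195e-05,1.52793370e-01,9.88257793e-01,-8.46277435e-04];R_=rot(q);p=np.array([.20372,.64293,.2184])
for n in C:
  for s in(1,-1): print("start",n,s,[(proj(C[n],p+R_@[0,s*.05,z])/.64).round(0) for z in(.009,.022)])
# base axis check: world origin ring and arm: project base flange centre
for n in C: print(n,"origin",proj(C[n],[0,0,0])/.64)
c=bot.read_camera("top");o=bot.get_obs();R2=rot(o["tool_rot"]);p2=o["eef_pos"]
for s in(1,-1): print("top now",s,(proj(c,p2+R2@[0,s*.05,.01])-np.array([349-400/10.4,194-600/10.4]))*5.2+[400,0])
print("rows",np.linalg.norm(rot(C['side']['attitude'])@[0,0,1]))
```

```text
start top 1 [array([-13., 459.]), array([ -9., 459.])]
start top -1 [array([ 44., 476.]), array([ 48., 476.])]
start side 1 [array([164., 106.]), array([166., 112.])]
start side -1 [array([152., 122.]), array([154., 129.])]
top origin [415.90628108 567.69819934]
side origin [ 70.48580771 438.35965235]
top now 1 [551.52927592 217.22904073]
top now -1 [735.96006211 282.24139684]
rows 1.0000000000000002
```

```bash
cat > look.py <<'E'
from h import *
def look(name,views,pts=lambda o:[]):
    o=bot.get_obs();ims=[]
    W=800//len(views)
    for n,cx,cy,s in views:
        c=bot.read_camera(n); w,h=W/s,600/s
        M=np.array([[s,0,-s*(cx-w/2)],[0,s,-s*(cy-h/2)]],float)
        t=cv2.convertScaleAbs(cv2.warpAffine(c["img"][...,::-1],M,(W,600),flags=cv2.INTER_CUBIC),alpha=1.6)
        for p,col in pts(o): 
            u=M@[*proj(c,p),1]; cv2.drawMarker(t,(int(round(u[0])),int(round(u[1]))),col,cv2.MARKER_CROSS,9,1)
        ims.append(t); print(n,M[:,2],s)
    cv2.imwrite(f"pics/{name}.png",np.hstack(ims)); return o
E
python3 - <<'E'
from look import *
def P(o):
    R_=rot(o["tool_rot"]);p=o["eef_pos"]
    return [(p+R_@[x,s*.05,.009],(0,0,255) if s>0 else (255,0,0)) for x in(-.011,.011) for s in(1,-1)]+[(p+R_@[0,0,.0],(0,255,0)),(p+R_@[0,0,-.051],(0,255,255))]
look("g1",[("side",314,225,4),("top",352,190,4)],P)
E
```

```text
side [-1056.  -600.] 4
top [-1208.  -460.] 4
```

View pics/g1.png

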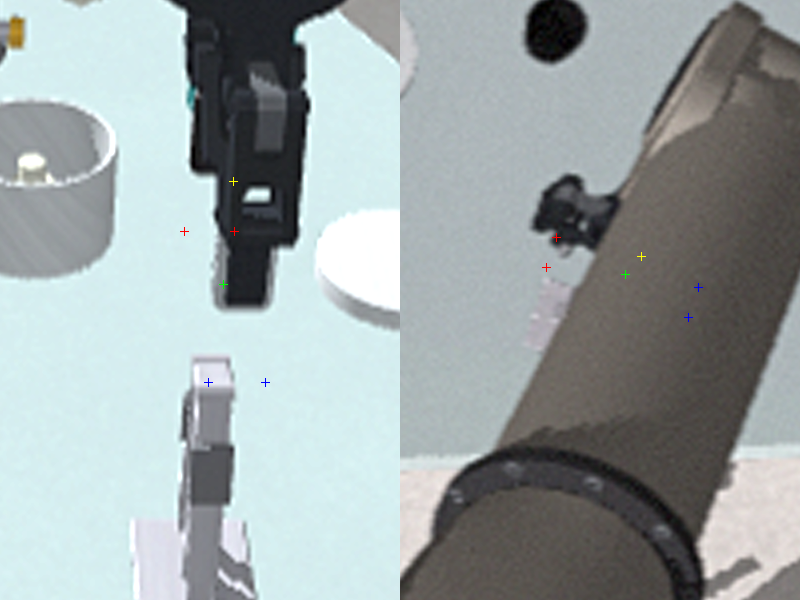

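The gripper appears about 30 mm higher in the picture than the calibration predicts, like the objects did. I'll judge it relatively: descend partway (safe under both readings) and compare the fingers with the tongs directly.

jog_arm(deltas=[[0, 0, -0.025, 0, 0, 0, 1], [0, 0, -0.025, 0, 0, 0, 1], [0, 0, 0, 0, 0, 0, 1], [0, 0, 0, 0, 0, 0, 1]])

```text
t: 3.3
eef_pos: [0.4731, -0.2596, 0.151]
tool_rot: [0.0, 0.192, 0.981, -0.0]
contact_force: [-0.0, -0.1, 0.9]
gripper_width: 1.001
grasp_force: 0.0
```

Run:
```python
from look import *
def P(o):
    R_=rot(o["tool_rot"]);p=o["eef_pos"]; print(p,o["contact_force"])
    return [(p+R_@[x,s*.05,.009],(0,0,255) if s>0 else (255,0,0)) for x in(-.011,.011) for s in(1,-1)]
look("g2",[("side",314,260,5),("top",352,190,5)],P)
```

```text
[ 0.47310971 -0.2596461   0.15100565] [-0.02335722 -0.06476906  0.90669358]
side [-1370. -1000.] 5
[ 0.47310971 -0.2596461   0.15100565] [-0.02335722 -0.06476906  0.90669358]
top [-1560.  -650.] 5
```

View pics/g2.png

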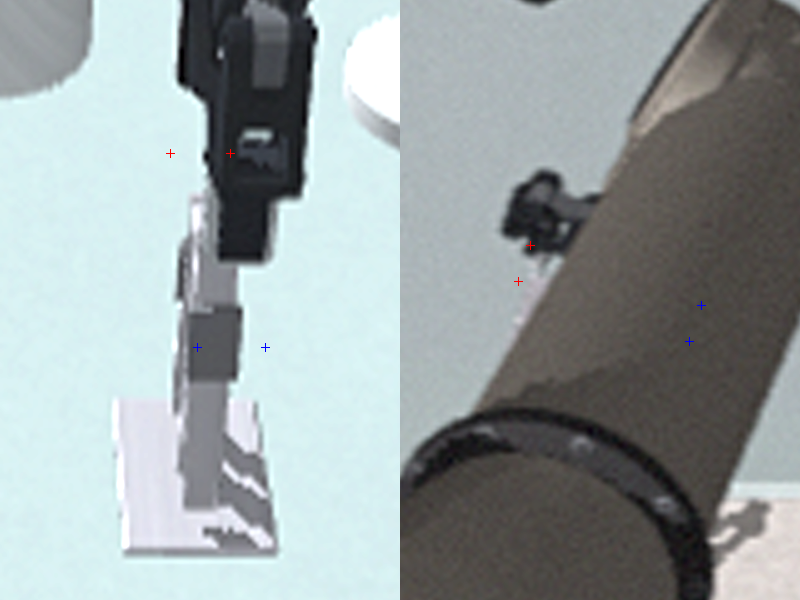

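Run:
```python
from h import *
c=bot.read_camera("side");o=bot.get_obs();R_=rot(o["tool_rot"]);p=o["eef_pos"]
M=lambda q:(proj(c,q)*5-[1370,1000]).round(1)
th=-.388;X=np.array([np.cos(th),np.sin(th),0]);Y=np.array([-np.sin(th),np.cos(th),0])
for H in(.026,.0285,.031,.034):
  s=np.array([.472,-.2615,H]);t=p+[0,0,H]
  print(H,"pad corners",M(s-.021*Y-.009*X+[0,0,.101]),M(s-.021*Y+.009*X+[0,0,.071]),"tip inner/outer",[M(t+R_@[x,y,.009]) for x in(-.011,.011) for y in (-.0425,-.057)])
```

```text
0.026 pad corners [190.6 323.6] [237.  387.8] tip inner/outer [array([271.2, 270.5]), array([277. , 301.8]), array([202.1, 270.4]), array([206.7, 301.7])]
0.0285 pad corners [191.1 318.1] [237.6 382.6] tip inner/outer [array([271.9, 264.6]), array([277.8, 295.9]), array([202.6, 264.5]), array([207.3, 295.7])]
0.031 pad corners [191.5 312.6] [238.2 377.3] tip inner/outer [array([272.6, 258.7]), array([278.5, 289.9]), array([203.2, 258.6]), array([207.8, 289.8])]
0.034 pad corners [192.1 306. ] [238.8 371. ] tip inner/outer [array([273.4, 251.6]), array([279.3, 282.7]), array([203.8, 251.5]), array([208.5, 282.6])]
```

With the same offset applied to the tool, the prediction matches the picture to within 1–2 px. So the cameras read about 29 mm high, and in the robot's frame things stand on z=0. Grip TCP z is therefore 0.089.

jog_arm(deltas=[[-0.001, -0.002, -0.022, 0, 0, 0, 1], [0, 0, -0.02, 0, 0, 0, 1], [0, 0, -0.01, 0, 0, 0, 1], [0, 0, -0.01, 0, 0, 0, 1], [0, 0, 0, 0, 0, 0, 1]])

```text
t: 3.95
eef_pos: [0.4713, -0.2615, 0.0875]
tool_rot: [-0.001, 0.192, 0.981, 0.0]
contact_force: [0.3, -0.5, 0.1]
gripper_width: 0.999
grasp_force: 0.0
```

jog_arm(deltas=[[0, 0, 0, 0, 0, 0, 0.6], [0, 0, 0, 0, 0, 0, 0.6], [0, 0, 0, 0, 0, 0, 0.453], [0, 0, 0, 0, 0, 0, 0.453], [0, 0, 0, 0, 0, 0, 0.453], [0, 0, 0, 0, 0, 0, 0.453]], newtons=20)

```text
t: 4.55
eef_pos: [0.4721, -0.2621, 0.0886]
tool_rot: [0.001, 0.192, 0.981, -0.0]
contact_force: [-0.8, 0.4, 5.4]
gripper_width: 0.45
grasp_force: 3.1
```

jog_arm(deltas=[[0, 0, 0.01, 0, 0, 0, 0.453], [0, 0, 0.03, 0, 0, 0, 0.453], [0, 0, 0.04, 0, 0, 0, 0.453], [0, 0, 0.05, 0, 0, 0, 0.453], [0, 0, 0, 0, 0, 0, 0.453]])

```text
t: 5.05
eef_pos: [0.4746, -0.2639, 0.2244]
tool_rot: [0.005, 0.193, 0.981, -0.001]
contact_force: [1.3, -0.3, -0.5]
gripper_width: 0.455
grasp_force: 3.5
```

jog_arm(deltas=[[0.003, 0.02, 0, 0, 0, 0, 0.453], [0.005, 0.035, 0, 0, 0, 0, 0.453], [0.006, 0.045, 0, 0, 0, 0, 0.453], [0.006, 0.045, 0, 0, 0, 0, 0.453], [0.006, 0.045, 0, 0, 0, 0, 0.453], [0.006, 0.045, 0, 0, 0, 0, 0.453], [0.004, 0.035, 0, 0, 0, 0, 0.453], [0.0024, 0.0156, 0, 0, 0, 0, 0.453], [0, 0, 0, 0, 0, 0, 0.453]])

```text
t: 5.95
eef_pos: [0.5096, 0.0269, 0.2175]
tool_rot: [-0.001, 0.19, 0.982, 0.0]
contact_force: [0.0, 0.3, -1.5]
gripper_width: 0.451
grasp_force: 3.5
```

Run:
```python
from look import *
def P(o):
    R_=rot(o["tool_rot"]);p=o["eef_pos"]+[0,0,.0295]; print(o["eef_pos"],o["contact_force"],o["gripper_width"],o["grasp_force"])
    return [(p+R_@[x,s*.0185,.078],(0,0,255) if s>0 else (255,0,0)) for x in(-.006,.006) for s in(1,-1)]+[(np.array([.5105,.0235,.0505+.0295]),(0,255,0))]
look("t1",[("side",277,175,5),("top",256,186,6)],P)
```

```text
[0.50955301 0.02691952 0.21745861] [ 0.02181797  0.30585059 -1.47193895] 0.4513941118606487 3.4872795524279354
side [-1185.  -575.] 5
[0.50955301 0.02691952 0.21745861] [ 0.02181797  0.30585059 -1.47193895] 0.4513941118606487 3.4872795524279354
top [-1336.  -816.] 6
```

View pics/t1.png

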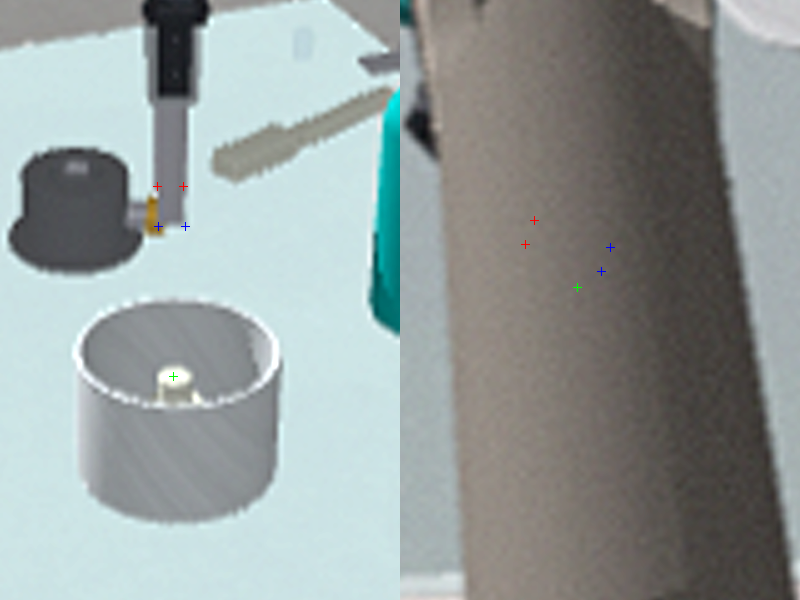

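Tongs are held well, and the tip and stem predictions match the picture. Lowering over the stem and closing.

jog_arm(deltas=[[0.001, -0.0034, -0.02, 0, 0, 0, 0.453], [0, 0, -0.03, 0, 0, 0, 0.453], [0, 0, -0.025, 0, 0, 0, 0.453], [0, 0, -0.015, 0, 0, 0, 0.453], [0, 0, -0.0095, 0, 0, 0, 0.453], [0, 0, 0, 0, 0, 0, 0.453], [0, 0, 0, 0, 0, 0, 0.453]])

```text
t: 6.75
eef_pos: [0.5113, 0.0197, 0.1191]
tool_rot: [0.0, 0.193, 0.981, -0.0]
contact_force: [0.3, 0.0, -0.0]
gripper_width: 0.454
grasp_force: 3.5
```

jog_arm(deltas=[[0, 0, 0, 0, 0, 0, 0.41], [0, 0, 0, 0, 0, 0, 0.38], [0, 0, 0, 0, 0, 0, 0.34], [0, 0, 0, 0, 0, 0, 0.34], [0, 0, 0, 0, 0, 0, 0.34], [0, 0, 0, 0, 0, 0, 0.34]], newtons=35)

```text
t: 7.35
eef_pos: [0.5118, 0.0207, 0.1192]
tool_rot: [0.001, 0.192, 0.981, 0.0]
contact_force: [-0.5, 0.2, 5.5]
gripper_width: 0.365
grasp_force: 35.3
```

jog_arm(deltas=[[0, 0, 0.005, 0, 0, 0, 0.34], [0, 0, 0.015, 0, 0, 0, 0.34], [0, 0, 0.03, 0, 0, 0, 0.34], [0, 0, 0.03, 0, 0, 0, 0.34], [0, 0, 0.01, 0, 0, 0, 0.34], [0, 0, 0, 0, 0, 0, 0.34]])

```text
t: 7.95
eef_pos: [0.5116, 0.0206, 0.2095]
tool_rot: [0.001, 0.192, 0.981, 0.001]
contact_force: [0.4, -0.1, -1.2]
gripper_width: 0.367
grasp_force: 34.9
```

jog_arm(deltas=[[0.003, 0.02, 0, 0, 0, 0, 0.34], [0.005, 0.035, 0, 0, 0, 0, 0.34], [0.006, 0.04, 0, 0, 0, 0, 0.34], [0.006, 0.04, 0, 0, 0, 0, 0.34], [0.006, 0.04, 0, 0, 0, 0, 0.34], [0.005, 0.03, 0, 0, 0, 0, 0.34], [0.0018, 0.0162, 0, 0, 0, 0, 0.34], [0, 0, -0.015, 0, 0, 0, 0.34], [0, 0, 0, 0, 0, 0, 0.34], [0, 0, 0, 0, 0, 0, 0.34]])

```text
t: 8.95
eef_pos: [0.5432, 0.2399, 0.1926]
tool_rot: [-0.001, 0.193, 0.981, -0.001]
contact_force: [-0.1, -0.0, -0.9]
gripper_width: 0.362
grasp_force: 34.8
```

Run:
```python
from look import *
def P(o):
    R_=rot(o["tool_rot"]);p=o["eef_pos"]+[0,0,.0295]; print(o["eef_pos"],o["contact_force"],o["gripper_width"],o["grasp_force"])
    a=np.linspace(0,2*np.pi,24)
    return [(np.array([.5446+.0145*np.cos(t),.2419+.0145*np.sin(t),.045+.0295]),(0,255,0)) for t in a]+[(np.array([.5446,.2419,.045+.0295]),(0,0,255)),(p+R_@[0,0,.079+.032],(255,0,0))]
look("d1",[("side",257,140,7),("top",180,178,7)],P)
```

```text
[0.54323576 0.23994389 0.19261238] [-0.13177918 -0.00816412 -0.93803278] 0.3622436141873919 34.84087407588959
side [-1599.  -680.] 7
[0.54323576 0.23994389 0.19261238] [-0.13177918 -0.00816412 -0.93803278] 0.3622436141873919 34.84087407588959
top [-1060.  -946.] 7
```

View pics/d1.png

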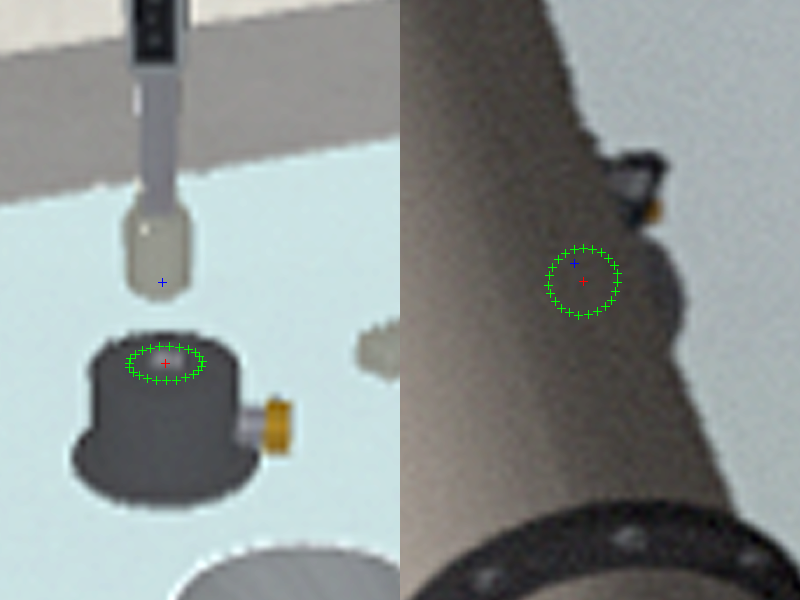

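The cartridge hangs straight at (157,250), about 1.4 mm left of the tool axis, and the pot is centred at (165,362). Correcting by (+2.7, +1.5) mm and lowering to the mouth.

jog_arm(deltas=[[0.0027, 0.0015, -0.01, 0, 0, 0, 0.34], [0, 0, -0.012, 0, 0, 0, 0.34], [0, 0, -0.008, 0, 0, 0, 0.34], [0, 0, -0.005, 0, 0, 0, 0.34], [0, 0, -0.002, 0, 0, 0, 0.34], [0, 0, 0, 0, 0, 0, 0.34]])

```text
t: 9.65
eef_pos: [0.5467, 0.2424, 0.1566]
tool_rot: [0.0, 0.193, 0.981, -0.0]
contact_force: [-0.3, -2.2, 3.6]
gripper_width: 0.362
grasp_force: 35.4
```

jog_arm(deltas=[[0, 0, -0.001, 0, 0, 0, 0.34], [0, 0, -0.001, 0, 0, 0, 0.34], [0, 0, -0.001, 0, 0, 0, 0.34], [0, 0, 0, 0, 0, 0, 0.34]])

```text
t: 10.05
eef_pos: [0.5475, 0.2424, 0.1547]
tool_rot: [0.001, 0.193, 0.981, 0.0]
contact_force: [-1.0, -3.5, 8.5]
gripper_width: 0.367
grasp_force: 36.3
```

Side force of -3.5 N in y suggests the taper is riding on the rim. Backing off slightly and shifting toward -y and -x.

jog_arm(deltas=[[0, 0, 0.002, 0, 0, 0, 0.34], [-0.0007, -0.0012, 0, 0, 0, 0, 0.34], [-0.0005, -0.001, 0, 0, 0, 0, 0.34], [0, 0, 0, 0, 0, 0, 0.34]])

```text
t: 10.45
eef_pos: [0.5448, 0.241, 0.1551]
tool_rot: [-0.0, 0.192, 0.981, -0.0]
contact_force: [0.0, 0.2, -1.0]
gripper_width: 0.36
grasp_force: 35.5
```

jog_arm(deltas=[[0, 0, -0.001, 0, 0, 0, 0.34], [0, 0, -0.001, 0, 0, 0, 0.34], [0, 0, -0.001, 0, 0, 0, 0.34], [0, 0, 0, 0, 0, 0, 0.34]])

```text
t: 10.85
eef_pos: [0.5459, 0.2407, 0.153]
tool_rot: [0.001, 0.192, 0.981, 0.0]
contact_force: [-0.1, -3.0, 4.8]
gripper_width: 0.365
grasp_force: 36.0
```

jog_arm(deltas=[[0, -0.001, 0, 0, 0, 0, 0.34], [0, -0.001, 0, 0, 0, 0, 0.34], [0, 0, 0, 0, 0, 0, 0.34]])

```text
t: 11.15
eef_pos: [0.545, 0.2391, 0.1521]
tool_rot: [-0.0, 0.192, 0.981, -0.0]
contact_force: [0.5, 0.6, -1.1]
gripper_width: 0.367
grasp_force: 35.6
```

jog_arm(deltas=[[0, 0, -0.001, 0, 0, 0, 0.34], [0, 0, -0.001, 0, 0, 0, 0.34], [0, 0, 0, 0, 0, 0, 0.34]])

```text
t: 11.45
eef_pos: [0.5451, 0.2392, 0.1503]
tool_rot: [-0.0, 0.192, 0.981, 0.0]
contact_force: [0.3, 1.4, -1.3]
gripper_width: 0.362
grasp_force: 35.6
```

The cartridge enters freely now. Continuing down.

jog_arm(deltas=[[0, 0, -0.001, 0, 0, 0, 0.34], [0, 0, -0.001, 0, 0, 0, 0.34], [0, 0, -0.001, 0, 0, 0, 0.34], [0, 0, -0.001, 0, 0, 0, 0.34], [0, 0, 0, 0, 0, 0, 0.34]])

```text
t: 11.95
eef_pos: [0.5451, 0.239, 0.1463]
tool_rot: [-0.0, 0.192, 0.981, -0.0]
contact_force: [1.1, -0.2, -1.1]
gripper_width: 0.366
grasp_force: 35.6
```

jog_arm(deltas=[[0, 0, -0.001, 0, 0, 0, 0.34], [0, 0, -0.001, 0, 0, 0, 0.34], [0, 0, 0, 0, 0, 0, 0.34]])

```text
t: 12.25
eef_pos: [0.5451, 0.239, 0.1443]
tool_rot: [-0.0, 0.192, 0.981, -0.0]
contact_force: [0.8, 0.4, -1.3]
gripper_width: 0.367
grasp_force: 35.6
```

jog_arm(deltas=[[0, 0, -0.001, 0, 0, 0, 0.34], [0, 0, -0.001, 0, 0, 0, 0.34], [0, 0, 0, 0, 0, 0, 0.34]])

```text
t: 12.55
eef_pos: [0.5452, 0.239, 0.1423]
tool_rot: [-0.0, 0.192, 0.981, -0.0]
contact_force: [-0.3, 0.2, -1.0]
gripper_width: 0.365
grasp_force: 35.6
```

jog_arm(deltas=[[0, 0, -0.001, 0, 0, 0, 0.34], [0, 0, -0.001, 0, 0, 0, 0.34], [0, 0, 0, 0, 0, 0, 0.34]])

```text
t: 12.85
eef_pos: [0.5452, 0.239, 0.1403]
tool_rot: [-0.0, 0.192, 0.981, -0.0]
contact_force: [0.4, 0.4, -1.3]
gripper_width: 0.364
grasp_force: 35.6
```

No leaf-spring drag is felt, which is suspicious, so I'll look.

Run:
```python
from look import *
def P(o):
    print(o["eef_pos"],o["contact_force"])
    p=o["eef_pos"]+[0,0,.0295]; R_=rot(o["tool_rot"])
    return [(np.array([.5446,.2419,.0745]),(0,0,255)),(p+R_@[0,0,.079],(255,0,0))]
look("d2",[("side",257,145,9)],P)
```

```text
[0.54517868 0.23895962 0.14034504] [ 0.36557347  0.37627927 -1.32634958]
side [-1913. -1005.] 9
```

View pics/d2.png

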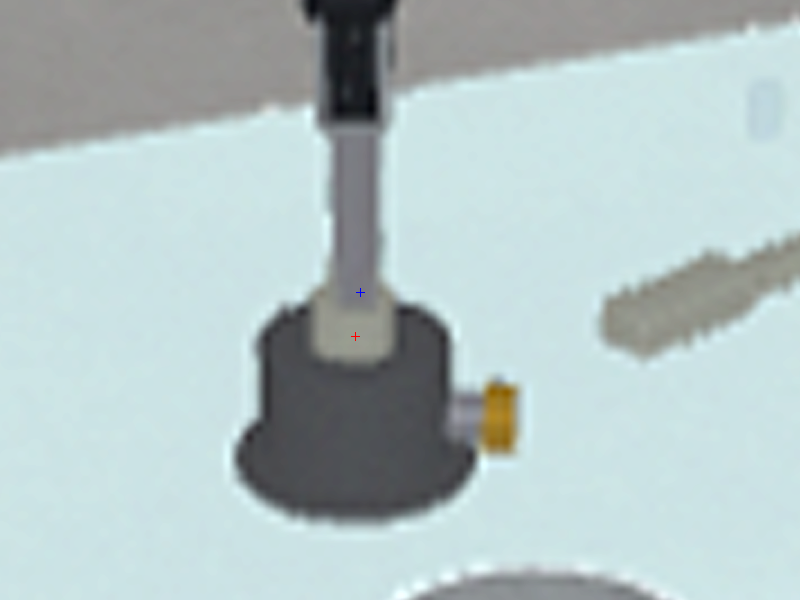

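The cartridge is inside the well, with its body cut by the mouth rim at about (353,360). Continuing down.

jog_arm(deltas=[[0, 0, -0.001, 0, 0, 0, 0.34], [0, 0, -0.001, 0, 0, 0, 0.34], [0, 0, 0, 0, 0, 0, 0.34]])

```text
t: 13.2
eef_pos: [0.5452, 0.239, 0.1383]
tool_rot: [-0.0, 0.192, 0.981, -0.0]
contact_force: [1.0, 0.1, -1.3]
gripper_width: 0.361
grasp_force: 35.6
```

jog_arm(deltas=[[0, 0, -0.001, 0, 0, 0, 0.34], [0, 0, -0.001, 0, 0, 0, 0.34], [0, 0, 0, 0, 0, 0, 0.34]])

```text
t: 13.5
eef_pos: [0.5452, 0.239, 0.1363]
tool_rot: [-0.0, 0.192, 0.981, -0.0]
contact_force: [0.7, -0.2, -1.3]
gripper_width: 0.366
grasp_force: 35.6
```

jog_arm(deltas=[[0, 0, -0.001, 0, 0, 0, 0.34], [0, 0, -0.0005, 0, 0, 0, 0.34], [0, 0, 0, 0, 0, 0, 0.34]])

```text
t: 13.8
eef_pos: [0.5452, 0.239, 0.1349]
tool_rot: [-0.0, 0.192, 0.981, -0.0]
contact_force: [0.6, -0.1, -0.2]
gripper_width: 0.365
grasp_force: 35.6
```

jog_arm(deltas=[[0, 0, -0.001, 0, 0, 0, 0.34], [0, 0, 0, 0, 0, 0, 0.34]])

```text
t: 14.0
eef_pos: [0.5452, 0.239, 0.1339]
tool_rot: [-0.0, 0.192, 0.981, -0.0]
contact_force: [0.6, 0.9, -1.1]
gripper_width: 0.367
grasp_force: 35.6
```

jog_arm(deltas=[[0, 0, -0.001, 0, 0, 0, 0.34], [0, 0, 0, 0, 0, 0, 0.34]])

```text
t: 14.2
eef_pos: [0.5452, 0.239, 0.1329]
tool_rot: [-0.0, 0.192, 0.981, 0.0]
contact_force: [0.9, 1.1, -0.6]
gripper_width: 0.363
grasp_force: 35.7
```

jog_arm(deltas=[[0, 0, -0.001, 0, 0, 0, 0.34], [0, 0, -0.0005, 0, 0, 0, 0.34], [0, 0, 0, 0, 0, 0, 0.34]])

```text
t: 14.5
eef_pos: [0.5455, 0.2391, 0.132]
tool_rot: [0.0, 0.192, 0.981, 0.0]
contact_force: [-1.2, 0.5, 4.3]
gripper_width: 0.364
grasp_force: 36.1
```

jog_arm(deltas=[[0, 0, -0.001, 0, 0, 0, 0.34], [0, 0, -0.0005, 0, 0, 0, 0.34], [0, 0, 0, 0, 0, 0, 0.34]])

```text
t: 14.8
eef_pos: [0.5458, 0.2393, 0.1311]
tool_rot: [0.0, 0.192, 0.981, 0.001]
contact_force: [-2.5, -0.9, 8.7]
gripper_width: 0.366
grasp_force: 36.5
```

Seat contact: about 10 N net with a 5–6 N/mm slope. Pressing a little more, then holding.

jog_arm(deltas=[[0, 0, -0.001, 0, 0, 0, 0.34], [0, 0, 0, 0, 0, 0, 0.34], [0, 0, 0, 0, 0, 0, 0.34], [0, 0, 0, 0, 0, 0, 0.34]])

```text
t: 15.2
eef_pos: [0.546, 0.2393, 0.1303]
tool_rot: [0.001, 0.192, 0.981, 0.001]
contact_force: [-1.6, -0.8, 10.0]
gripper_width: 0.364
grasp_force: 36.7
```

jog_arm(deltas=[[0, 0, -0.001, 0, 0, 0, 0.34], [0, 0, 0, 0, 0, 0, 0.34], [0, 0, 0, 0, 0, 0, 0.34], [0, 0, 0, 0, 0, 0, 0.34]])

```text
t: 15.6
eef_pos: [0.5462, 0.2393, 0.1295]
tool_rot: [0.001, 0.192, 0.981, 0.001]
contact_force: [-0.9, -1.0, 11.3]
gripper_width: 0.365
grasp_force: 36.9
```

jog_arm(deltas=[[0, 0, -0.001, 0, 0, 0, 0.34], [0, 0, 0, 0, 0, 0, 0.34], [0, 0, 0, 0, 0, 0, 0.34], [0, 0, 0, 0, 0, 0, 0.34]])

```text
t: 16.0
eef_pos: [0.5462, 0.2393, 0.1289]
tool_rot: [0.001, 0.192, 0.981, 0.001]
contact_force: [-1.4, -1.0, 13.4]
gripper_width: 0.364
grasp_force: 37.3
```

Held at about 14.5 N net. Easing the load and opening the tongs to the carrying width.

jog_arm(deltas=[[0, 0, 0.001, 0, 0, 0, 0.34], [0, 0, 0.001, 0, 0, 0, 0.34], [0, 0, 0, 0, 0, 0, 0.38], [0, 0, 0, 0, 0, 0, 0.41], [0, 0, 0, 0, 0, 0, 0.44], [0, 0, 0, 0, 0, 0, 0.453], [0, 0, 0, 0, 0, 0, 0.453], [0, 0, 0, 0, 0, 0, 0.453]], newtons=20)

```text
t: 16.8
eef_pos: [0.5447, 0.2386, 0.1284]
tool_rot: [-0.001, 0.192, 0.981, -0.001]
contact_force: [-0.2, -0.0, -0.6]
gripper_width: 0.453
grasp_force: 3.5
```

jog_arm(deltas=[[0, 0, 0.01, 0, 0, 0, 0.453], [0, 0, 0.03, 0, 0, 0, 0.453], [0, 0, 0.035, 0, 0, 0, 0.453], [0, 0, 0.016, 0, 0, 0, 0.453], [-0.003, -0.02, 0, 0, 0, 0, 0.453], [-0.006, -0.04, 0, 0, 0, 0, 0.453], [-0.0065, -0.045, 0, 0, 0, 0, 0.453], [-0.0065, -0.045, 0, 0, 0, 0, 0.453], [-0.0065, -0.045, 0, 0, 0, 0, 0.453], [-0.0065, -0.045, 0, 0, 0, 0, 0.453]])

```text
t: 17.8
eef_pos: [0.5085, -0.004, 0.2195]
tool_rot: [-0.001, 0.193, 0.981, -0.0]
contact_force: [1.1, -0.7, -0.6]
gripper_width: 0.453
grasp_force: 3.5
```

jog_arm(deltas=[[-0.0065, -0.045, 0, 0, 0, 0, 0.453], [-0.0065, -0.045, 0, 0, 0, 0, 0.453], [-0.0065, -0.045, 0, 0, 0, 0, 0.453], [-0.0065, -0.045, 0, 0, 0, 0, 0.453], [-0.0065, -0.04, 0, 0, 0, 0, 0.453], [-0.004, -0.03, 0, 0, 0, 0, 0.453], [-0.0008, -0.0105, 0, 0, 0, 0, 0.453], [0, 0, 0, 0, 0, 0, 0.453], [0, 0, 0, 0, 0, 0, 0.453]])

```text
t: 18.7
eef_pos: [0.4726, -0.2603, 0.2195]
tool_rot: [-0.001, 0.192, 0.981, 0.0]
contact_force: [-1.3, 0.6, -0.1]
gripper_width: 0.456
grasp_force: 3.5
```

Run:
```python
from look import *
def P(o):
    print(o["eef_pos"],o["tool_rot"],o["contact_force"],o["gripper_width"])
    p=o["eef_pos"]+[0,0,.0295]; R_=rot(o["tool_rot"]); th=-.388
    X=np.array([np.cos(th),np.sin(th),0]);Y=np.array([-np.sin(th),np.cos(th),0]);S0=np.array([.472,-.2615,.1515])
    return [(p+R_@[x,s*.0185,.078],(0,0,255) if s>0 else (255,0,0)) for x in(-.006,.006) for s in(1,-1)]+[(S0+a*.006*X+b*.004*Y,(0,200,0)) for a in(1,-1) for b in(1,-1)]
look("r1",[("side",314,240,6),("side",257,150,6)],P)
```

```text
[ 0.4726438  -0.26032145  0.21948271] [-5.93209850e-04  1.91871570e-01  9.81419756e-01  4.60541306e-04] [-1.26241013  0.56454824 -0.08259155] 0.4562730995331248
side [-1684. -1140.] 6
[ 0.4726438  -0.26032145  0.21948271] [-5.93209850e-04  1.91871570e-01  9.81419756e-01  4.60541306e-04] [-1.26241013  0.56454824 -0.08259155] 0.4562730995331248
side [-1342.  -600.] 6
```

View pics/r1.png

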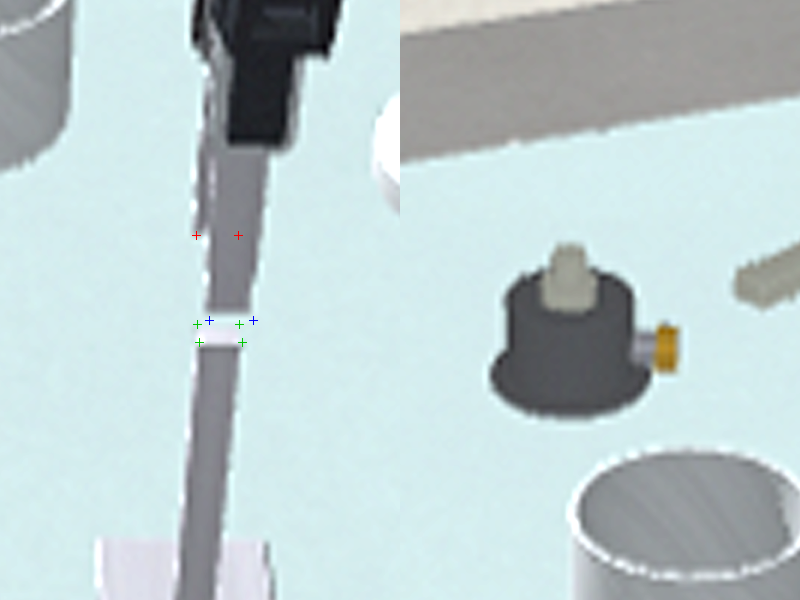

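The cartridge stands upright in the doser, at (570,280) in the right half. The tongs hang straight, with the near tip at (228,312) in line with the tongue top at (220,334). Lowering onto the tongue.

jog_arm(deltas=[[-0.0005, -0.0018, -0.005, 0, 0, 0, 0.453], [0, 0, -0.025, 0, 0, 0, 0.453], [0, 0, -0.03, 0, 0, 0, 0.453], [0, 0, -0.03, 0, 0, 0, 0.453], [0, 0, -0.025, 0, 0, 0, 0.453], [0, 0, -0.01, 0, 0, 0, 0.453], [0, 0, 0, 0, 0, 0, 0.453], [0, 0, 0, 0, 0, 0, 0.453]])

```text
t: 19.6
eef_pos: [0.4731, -0.2635, 0.0958]
tool_rot: [0.001, 0.192, 0.981, -0.0]
contact_force: [0.7, 0.5, -1.1]
gripper_width: 0.455
grasp_force: 3.5
```

jog_arm(deltas=[[0, 0, -0.002, 0, 0, 0, 0.453], [0, 0, -0.002, 0, 0, 0, 0.453], [0, 0, 0, 0, 0, 0, 0.453]])

```text
t: 19.9
eef_pos: [0.4727, -0.2633, 0.0914]
tool_rot: [0.0, 0.192, 0.981, 0.0]
contact_force: [0.7, 0.2, -0.8]
gripper_width: 0.451
grasp_force: 3.5
```

jog_arm(deltas=[[0, 0, -0.001, 0, 0, 0, 0.453], [0, 0, -0.001, 0, 0, 0, 0.453], [0, 0, 0, 0, 0, 0, 0.453]])

```text
t: 20.2
eef_pos: [0.4724, -0.2633, 0.0889]
tool_rot: [-0.0, 0.192, 0.981, 0.0]
contact_force: [-0.6, 0.5, -0.6]
gripper_width: 0.454
grasp_force: 3.5
```

jog_arm(deltas=[[0, 0, -0.001, 0, 0, 0, 0.453], [0, 0, 0, 0, 0, 0, 0.453]])

```text
t: 20.4
eef_pos: [0.4724, -0.2633, 0.0879]
tool_rot: [-0.0, 0.192, 0.981, 0.0]
contact_force: [0.7, -0.6, -0.6]
gripper_width: 0.452
grasp_force: 3.5
```

jog_arm(deltas=[[0, 0, -0.001, 0, 0, 0, 0.453], [0, 0, -0.001, 0, 0, 0, 0.453], [0, 0, 0, 0, 0, 0, 0.453]])

```text
t: 20.7
eef_pos: [0.4729, -0.2637, 0.0864]
tool_rot: [0.001, 0.192, 0.981, -0.0]
contact_force: [-0.1, -0.5, 4.6]
gripper_width: 0.452
grasp_force: 3.1
```

jog_arm(deltas=[[0, 0, -0.001, 0, 0, 0, 0.453], [0, 0, 0, 0, 0, 0, 0.453]])

```text
t: 20.9
eef_pos: [0.4727, -0.2634, 0.0851]
tool_rot: [0.0, 0.192, 0.981, -0.0]
contact_force: [0.6, 0.6, 4.5]
gripper_width: 0.455
grasp_force: 3.0
```

Seated on the tongue (5 N). Releasing and retreating upward.

jog_arm(deltas=[[0, 0, 0.001, 0, 0, 0, 0.5], [0, 0, 0, 0, 0, 0, 0.6], [0, 0, 0, 0, 0, 0, 0.8], [0, 0, 0, 0, 0, 0, 1], [0, 0, 0, 0, 0, 0, 1], [0, 0, 0, 0, 0, 0, 1], [0, 0, 0, 0, 0, 0, 1]])

```text
t: 21.6
eef_pos: [0.4724, -0.2633, 0.086]
tool_rot: [-0.0, 0.192, 0.981, 0.0]
contact_force: [0.0, 0.1, -0.1]
gripper_width: 1.0
grasp_force: 0.0
```

jog_arm(deltas=[[0, 0, 0.005, 0, 0, 0, 1], [0, 0, 0.02, 0, 0, 0, 1], [0, 0, 0.04, 0, 0, 0, 1], [0, 0, 0.045, 0, 0, 0, 1], [0, 0, 0.045, 0, 0, 0, 1], [0, 0, 0.03, 0, 0, 0, 1], [0, 0, 0, 0, 0, 0, 1], [0, 0, 0, 0, 0, 0, 1]])

```text
t: 22.4
eef_pos: [0.4726, -0.2633, 0.2715]
tool_rot: [0.001, 0.192, 0.981, 0.0]
contact_force: [-0.0, 0.4, -1.0]
gripper_width: 0.999
grasp_force: 0.0
```

Run:
```python
from look import *
def P(o):
    print(o["eef_pos"],o["contact_force"],o["gripper_width"]); return []
look("f1",[("side",314,262,5),("side",257,150,5)],P)
```

```text
[ 0.47256541 -0.26326014  0.2715414 ] [-0.0383867   0.42143178 -1.03829006] 0.9994585850988965
side [-1370. -1010.] 5
[ 0.47256541 -0.26326014  0.2715414 ] [-0.0383867   0.42143178 -1.03829006] 0.9994585850988965
side [-1085.  -450.] 5
```

View pics/f1.png

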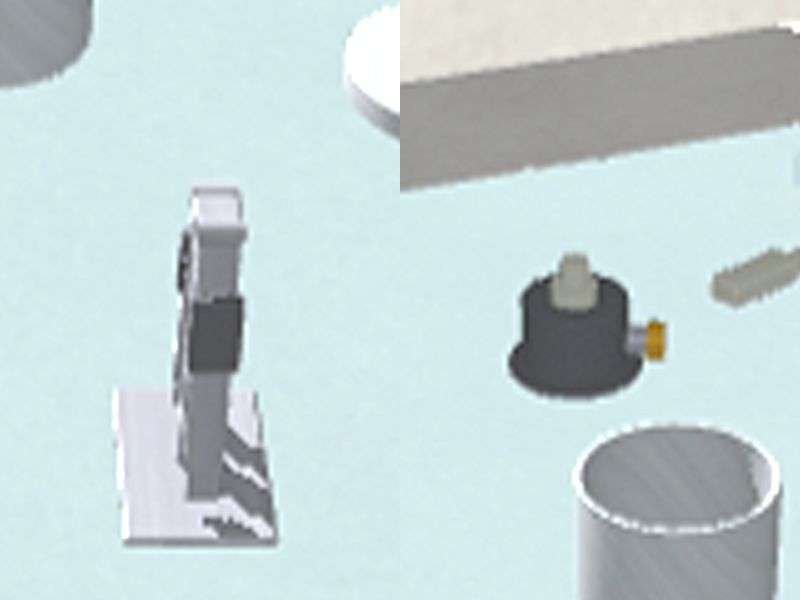

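The tongs hang astride the tongue as at the start, and the cartridge stands in the doser. Handing in.

```bash
python3 -c "
from station import bot
print(bot.hand_in())"
```

```text
the job is handed in; nothing more can be done
None
```

The job is handed in: the cartridge was pressed onto its seat in the dosing head at about 14.5 N and let go there, the tongs are back astride the stand's tongue, and it took about 22 s of the 58 s. I viewed 11 pictures, one over the limit of 10.

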